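# Dock the tube rack in the reader and start it

## Task

Push the tube rack with the blue caps along the bench into the corner of the rack reader until it sits square and flush against both the back wall and the side wall, then press the reader's green start button right down and come away. Only slide the rack, never pick it up, and leave the other loose things on the bench where they are.

Things in the scene. Friction and masses are not known exactly. Their poses are not given: they have to be found in the camera images.
- rack: Grey tube rack with BLUE caps, to be pushed. Block 70 mm (own x) by 130 mm (own y), 36 mm high, plain upright sides; fixed caps rise to 48 mm, 6 mm in from the edges. 0.2 to 0.45 kg, slides under 1 to 5 N. Origin: centre of its underside, z up. It starts towards -x and -y of the seat in the reader's frame, up to 0.35 rad out of line with it.
- reader: White L-shaped rack reader with a blue foot, fixed to the bench. Origin: centre of its seat (blue-edged rectangle, flat on the bench) at bench level: the docked rack's origin lies here, with the same yaw. Own x points away from the robot to the back wall, own y left to the side wall; the seat is open towards -x and -y.
- back_wall (a point): Middle of the foot of the back wall's inner face, 35 mm to +x of the seat centre (reader's frame). The wall is upright, 55 mm high, 60 mm thick, and runs from y = -85 to +125 mm.
- side_wall (a point): Middle of the foot of the side wall's inner face, 65 mm to +y of the seat centre (reader's frame). The wall is upright, 45 mm high, 60 mm thick, and runs from x = -45 to +35 mm.
- start_top (a point): Centre of the top of the round green start button, 28 mm diameter, which points straight up on top of the reader's side wall, about 97 mm to +y of the seat centre.
- start (a joint): Travel of the start button in m: 0 = up, 0.006 = fully down (takes 5 N); it springs back.
- other_rack: A second, identical grey tube rack but with ORANGE caps; 130 x 70 x 48 mm; not to be used. Origin: centre of its underside.
- amber_bottle: Amber glass bottle with black cap, 76 mm diameter, 150 mm tall. Origin: centre of its underside.
- jar: Small white jar with red lid, 52 mm diameter, 65 mm tall. Origin: centre of its underside.
- beaker: Clear glass beaker, 68 mm diameter, 85 mm tall. Origin: centre of its underside.
- tip_box: Clear box of pipette tips with a yellow lid, 87 x 122 x 68 mm (own x, y, z). Origin: centre of its underside.
- timer: White flat bench timer with a dark display, 70 x 62 x 19 mm. Origin: centre of its underside.
- flask: Green glass conical flask, 72 mm diameter at the foot, 102 mm tall. Origin: centre of its underside.
Mind the look-alikes: they are no part of the job. Leave any red look-alike of the rack alone.

How it is judged:
By the outcome, as a careful person would: the job done as asked, in the order asked, and still so for the second after the job is handed in, with the robot touching nothing.
It also fails if it takes over 64 s, if anything falls off the work surface, if the arm or the gripper's body presses on something with over 40 N, if the wrist force passes 120 N, or if a joint passes its speed limit or range.

## Robot

A 6-joint arm with a two-finger parallel gripper is mounted at the origin on the work surface. World frame = base frame: x ahead of the robot, y to its left, z up, the work surface at z = 0. Lengths are in mm, angles in rad, forces in N, time in s.
With the tool pointing down it reaches from about 350 to 775 mm from the base axis. Payload 7.3 kg.
Tool frame: the origin (TCP) lies midway between the tips of the shut fingers; the grasp point (between the pads) lies bot.tcp_to_grasp behind it (bot.tcp_to_grasp is the distance from the TCP to the grasp point, in mm); z points along the fingers, y is the direction in which the jaws open and shut (so a half turn about z gives the same grasp; the last joint's range is limited). The gripper opens to 92 mm and grips with 3 to 60 N. Pads are 19 mm wide; open, the fingers measure 130 mm over their backs; the gripper's body (75 mm by 190 mm) begins 47 mm behind the grasp point.
Start: joints at [-0.146, 0.342, 1.524, -0, 1.275, -0.146], TCP at [525.019, 0.019, 226.741] pointing down, gripper open.
Joint ranges: [-2.53, 2.53], [-0.77, 2.02], [0.04, 2.7], [-1, 4.14], [0.28, 2.66], [-3.11, 3.11]. Speed limits (rad/s): [2.57, 2.57, 3.14, 3.14, 3.14, 3.14].

## Interface

Orientations are given as [roll, pitch, yaw] about the fixed x, y, z axes, in that order (R = Rz(yaw) Ry(pitch) Rx(roll)).
In Python, from plant import bot gives the robot as it stands.
- The arm moves only by the shell command python3 -m inch 'ROWS'. ROWS is JSON, one flat list of numbers, 7 for each row, row after row: the shift along the world's x, y, z in cm, then the turn, a rotation vector about the world's x, y, z in degrees, then the gripper command: -1 is shut, 1 is fully open, values between are in proportion. In form: [tx, ty, tz, ax, ay, az, fingers, tx, ty, tz, ax, ay, az, fingers, ...]. A call has exactly 5 rows; each row is the pose to reach, as a shift and turn from the pose measured when the call began; what a row does not reach only later rows make up. A row lasts 1/10 s, in which the tool goes at most 50 mm and 8.59 degrees, less where a joint would pass 70% of its speed; a pose out of reach is approached as far as the arm can. A call with a gripper value outside its range is refused whole. The fingers move at their own pace and stop on an object; the grip force is fixed at half the most. Time passes only in rows, so rows that repeat a pose let the fingers close, or fill a call up. It gives the time, the measured TCP pose, the force and the opening at its end, in the units of the state.
- bot.get_obs(): the state, without advancing time (a new reading comes with each control period).
- bot.capture(name): name is "scene" or "side" or "wrist"; returns the picture (384x512x3 uint8, red, green, blue); there is no depth.
- bot.calibration(name): a dict with "fx", "fy", "cx", "cy" (pixels), "k1" (the pictures are not rectified: a ray, as slopes to the right and down, at radius r is drawn at 1 + k1 r^2 times it, then the intrinsics apply), "cam_to_world" (4x4, takes a point from camera to world coordinates). Camera axes: x right, y down, z forward; pixel columns grow to the right and rows downward; lengths in mm; the calibration is good to about 2 mm. A picture is of the moment at which its call begins: read the wrist's pose just before it. calibration takes no time and is no camera call; for the wrist camera it gives the pose at the moment of the call.
- bot.close_job(): hands the job in, once; it reports no verdict.
The state is a dict: "time": time; "joint_positions": joint angles; "dq": joint speeds; "tau": joint torques, N m; "tool_pos": TCP position; "tcp_rot": TCP orientation; "contact_force": force on the tool from outside, world axes, zero at the start; "moment": the same for the moment, N m; "grip_width": finger opening in mm.
Only numpy, scipy, OpenCV 4.12 (cv2) and the standard library are available. Lean on these libraries where they do the work, as an engineer would, in place of code of your own. Each camera call takes 0.05 s, during which the arm holds its last target.

## Working session

There is one attempt and no reset: what is moved stays moved. The work goes in short steps, Python scripts to look and compute and a shell command to move; the robot and the scene stay as the last step left them, time stands still between calls to the robot, and variables do not carry over. Pictures are saved under pics/ and viewed, and the job is handed in when it is done.

```bash
ls; mkdir -p pics; python3 - <<'E'
from plant import bot
import cv2
o=bot.get_obs();print(o)
for n in("scene","side","wrist"):
    c=bot.calibration(n);print(n,c)
    cv2.imwrite(f"pics/{n}0.png",cv2.cvtColor(bot.capture(n),cv2.COLOR_RGB2BGR))
print(bot.tcp_to_grasp)
E
```

```text
pics
{'time': 0.0, 'joint_positions': array([-1.45995603e-01,  3.42715863e-01,  1.52499606e+00,  6.61865834e-06,
        1.27537161e+00, -1.46024525e-01]), 'dq': array([-0.00036719,  0.00021723,  0.00076098, -0.00048447,  0.00047124,
       -0.00061037]), 'tau': array([ 7.61924657e-04, -4.31245601e+01, -2.44219762e+01,  7.17750052e-02,
        5.59406646e-02, -1.04314388e-04]), 'tool_pos': array([5.24611032e+02, 8.37971731e-02, 2.26055825e+02]), 'tcp_rot': array([-3.14011856e+00, -2.23194310e-04,  1.57082315e+00]), 'contact_force': array([ 0.79860676,  1.06688888, -0.3053781 ]), 'moment': array([-0.00602666,  0.02150163, -0.01583315]), 'grip_width': 91.72067646102083}
scene {'fx': 443.1805346903596, 'fy': 443.1805346903596, 'cx': 255.8117313264271, 'cy': 185.4840403607925, 'k1': 0.0492087310838882, 'cam_to_world': array([[-8.84503807e-01,  3.77320825e-01, -2.74375672e-01,
         8.92453252e+02],
       [ 4.66378985e-01,  7.30238903e-01, -4.99241210e-01,
         6.08360318e+02],
       [ 1.19856842e-02, -5.69543799e-01, -8.21873594e-01,
         1.09349508e+03],
       [ 0.00000000
[... 362 characters left out ...]
01,
        -7.19864643e+02],
       [ 1.21155992e-02, -6.94220438e-01, -7.19660472e-01,
         9.30043304e+02],
       [ 0.00000000e+00,  0.00000000e+00,  0.00000000e+00,
         1.00000000e+00]])}
wrist {'fx': 279.9117208491139, 'fy': 279.9117208491139, 'cx': 257.0510596740909, 'cy': 188.83656758031566, 'k1': 0.011651026225861047, 'cam_to_world': array([[ 9.99998718e-01,  9.21779906e-04, -1.30960472e-03,
         5.26119155e+02],
       [ 5.41041384e-04, -9.64118258e-01, -2.65472582e-01,
         7.11558094e+01],
       [-1.50732111e-03,  2.65471533e-01, -9.64117520e-01,
         3.83085354e+02],
       [ 0.00000000e+00,  0.00000000e+00,  0.00000000e+00,
         1.00000000e+00]])}
18.8
```

View pics/scene0.png

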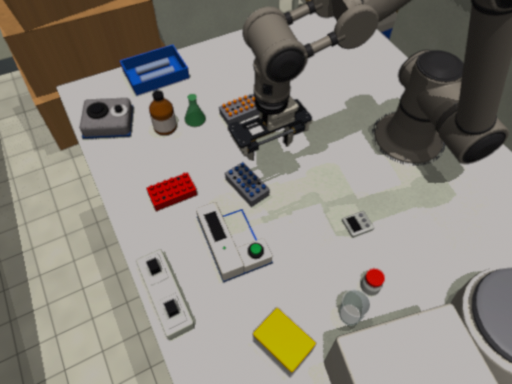

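View pics/side0.png

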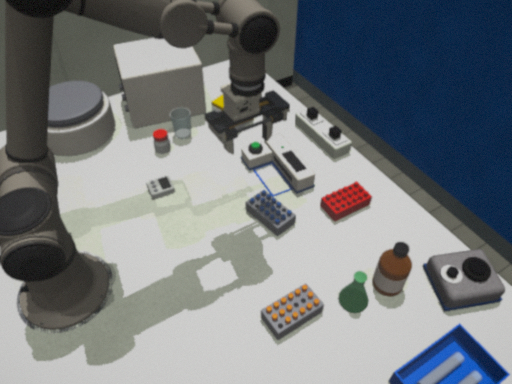

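View pics/wrist0.png

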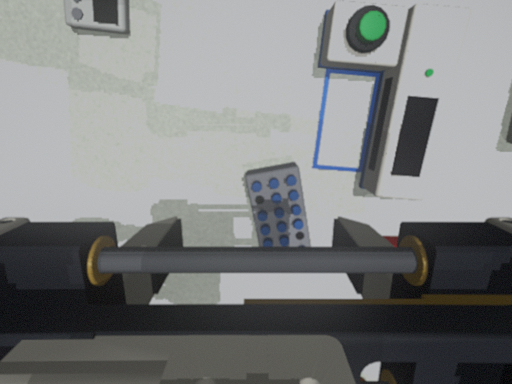

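Scene view: blue-cap rack at about (247,183). The look-alikes are the orange rack (240,107) and the red one (172,191). The reader is at (232,240) with its button at (256,250). In the wrist view the blue rack is at (277,205), the seat at (347,120) and the button at (372,25).

```bash
python3 - <<'E'
import cv2
a=cv2.imread("pics/wrist0.png")[0:260,230:440]
b=cv2.imread("pics/scene0.png")[150:290,150:330]
c=cv2.imread("pics/side0.png")[120:250,220:380]
cv2.imwrite("pics/c1.png",cv2.resize(a,None,fx=2.3,fy=2.3,interpolation=2))
cv2.imwrite("pics/c2.png",cv2.resize(b,None,fx=4,fy=4,interpolation=2))
cv2.imwrite("pics/c3.png",cv2.resize(c,None,fx=4,fy=4,interpolation=2))
E
```

```text
(no output)
```

View pics/c1.png

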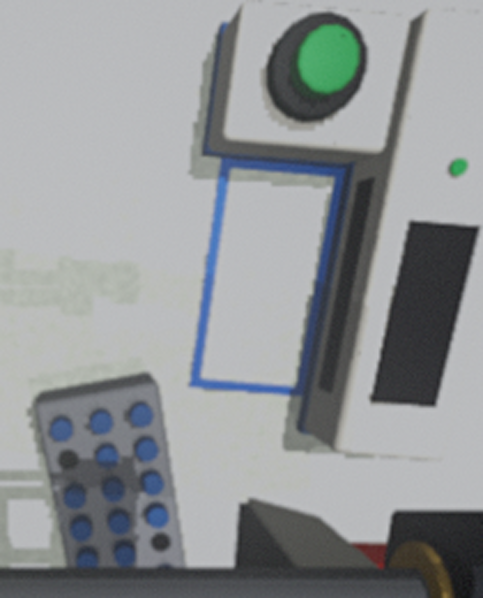

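View pics/c2.png

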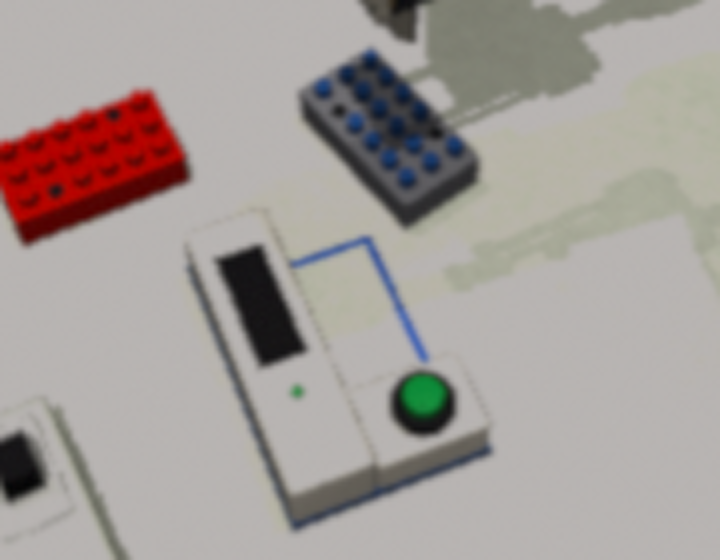

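View pics/c3.png

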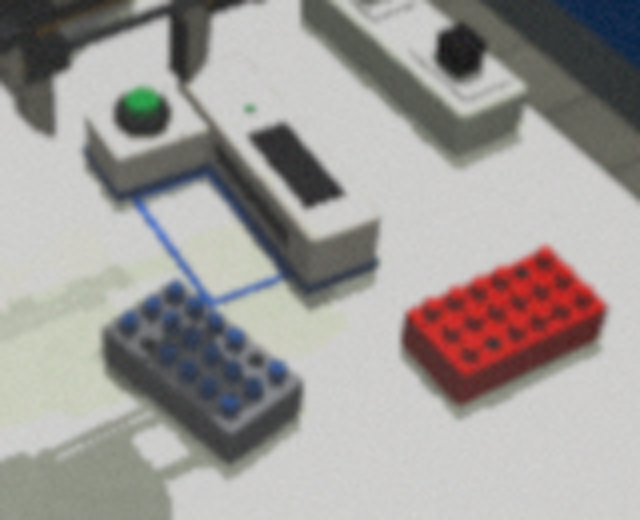

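Close crop: the chosen rack has blue caps in 3 × 6 on a grey block. The seat's blue edges are clear in the wrist view, and the button is green. Next I cast the rays.

```bash
cat > h.py <<'E'
import numpy as np,cv2
def ray(c,uv,z):
    K=np.array([[c["fx"],0,c["cx"]],[0,c["fy"],c["cy"]],[0,0,1]])
    p=cv2.undistortPoints(np.array(uv,float).reshape(-1,1,2),K,np.array([c["k1"],0,0,0,0.])).reshape(-1,2)
    T=np.array(c["cam_to_world"]);d=np.c_[p,np.ones(len(p))]@T[:3,:3].T
    o=T[:3,3];s=(z-o[2])/d[:,2];return (o+d*s[:,None])[:,:2]
E
python3 - <<'E'
from h import *
from plant import bot
W,S,D=[bot.calibration(n) for n in("wrist","scene","side")]
w=lambda l:np.array(l)/2.3+[230,0]
s=lambda l:np.array(l)/4+[150,150]
d=lambda l:np.array(l)/4+[220,120]
np.set_printoptions(precision=1,suppress=True)
def seat(P,n):
    print(n,P.tolist(),"c",P.mean(0))
    print([round(float(np.linalg.norm(P[i]-P[(i+1)%4])),1) for i in range(4)])
    e=P[3]-P[0];print("yaw", np.arctan2(e[1],e[0]), "yawy",[np.arctan2(-(a-b)[0],(a-b)[1]) for a,b in((P[0],P[1]),(P[3],P[2]))])
seat(ray(W,w([(225,160),(192,385),(300,392),(350,170)]),0),"seatW")
P=ray(S,s([(427,360),(368,238),(290,265)]),0);print("seatS",P)
P=ray(D,d([(137,202),(210,303),(285,277),(210,175)]),0);print("seatD",P)
print("btn",ray(W,w([(330,58)]),59),ray(S,s([(424,395)]),59),ray(D,d([(142,101)]),59))
print("btn h-test",[ (ray(W,w([(330,58)]),z)-ray(S,s([(424,395)]),z)).round(1) for z in(45,52,59,66)])
print("rackW",ray(W,w([(38,400),(152,378)]),36))
print("rackS b,r,l",ray(S,s([(405,208),(477,160),(302,97)]),36))
print("rackD b,r,l,t",ray(D,d([(232,437),(300,375),(105,330),(178,285)]),36))
E
```

```text
seatW [[615.3100309761458, 122.47184450064674], [604.0971517429484, -3.3935779663964496], [669.5788378047748, -7.677545843116604], [684.5498073502552, 117.17154791906623]] c [643.4  57.1]
[126.4, 65.6, 125.7, 69.4]
yaw -0.07640087917959111 yawy [np.float64(-0.0888516982363976), np.float64(-0.11934268768804614)]
seatS [[610.6 107.5]
 [602.3   0.5]
 [662.   -4.9]]
seatD [[617.2 119.8]
 [606.9   0.9]
 [668.7  -5.8]
 [682.  116.4]]
btn [[645.5 156.6]] [[639.4 156. ]] [[646.6 160.7]]
btn h-test [array([[14.7, 10.4]]), array([[10.4,  5.5]]), array([[6.1, 0.6]]), array([[ 1.8, -4.3]])]
rackW [[512.4  -4.8]
 [574.7   7.5]]
rackS b,r,l [[ 577.4   10.4]
 [ 512.4   -2.2]
 [ 600.1 -110.8]]
rackD b,r,l,t [[ 534.3 -135.3]
 [ 603.  -114.6]
 [ 511.8  -10.7]
 [ 577.7   -0.5]]
```

```bash
python3 - <<'E'
from h import *
from plant import bot
S,D=[bot.calibration(n) for n in("scene","side")]
np.set_printoptions(precision=0,suppress=True)
print("scene flask foot,bottle foot,orange,red,timer\n",ray(S,[(196,122),(164,130),(238,110),(172,193),(358,224)],15))
print("side\n",ray(D,[(354,308),(390,288),(292,316),(346,204),(160,188)],15))
E
python3 -m inch '[1,-4,2,0,0,0,0.3, 2,-8,4,0,0,0,0.3, 3,-12,6,0,0,0,0.3, 4,-16,8,0,0,0,0.3, 4,-16,8,0,0,0,0.3]'
python3 - <<'E'
from plant import bot
import cv2,json
c=bot.calibration("wrist")
json.dump({k:(v.tolist() if hasattr(v,'tolist') else v) for k,v in c.items()},open('w1.json','w'))
cv2.imwrite("pics/w1.png",cv2.cvtColor(bot.capture("wrist"),cv2.COLOR_RGB2BGR))
E
```

```text
scene flask foot,bottle foot,orange,red,timer
 [[ 588. -360.]
 [ 694. -375.]
 [ 442. -346.]
 [ 762. -135.]
 [ 340.  200.]]
side
 [[ 565. -411.]
 [ 675. -416.]
 [ 431. -351.]
 [ 759. -146.]
 [ 336.  186.]]
time: 0.65
tool_pos: [565.9, -165.0, 308.0]
tcp_rot: [3.139, 0.003, 1.566]
contact_force: [0.3, -0.2, -0.4]
grip_width: 61.1
```

View pics/w1.png

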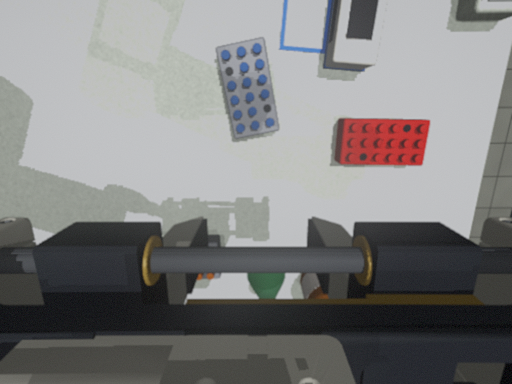

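```bash
python3 - <<'E'
import cv2
a=cv2.imread("pics/w1.png")[20:150,190:350]
cv2.imwrite("pics/c4.png",cv2.resize(a,None,fx=4.5,fy=4.5,interpolation=2))
E
```

```text
(no output)
```

View pics/c4.png

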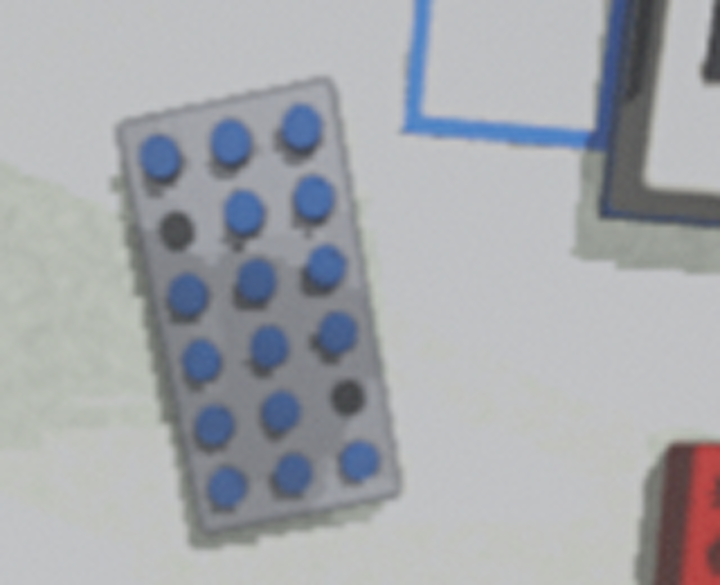

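The crop shows the rack's top corners at (118,122), (333,78), (400,490) and (200,533), and the seat's -x/-y corner at (408,130).

```bash
python3 - <<'E'
from h import *
import json
W=json.load(open('w1.json'))
np.set_printoptions(precision=1,suppress=True)
f=lambda l:np.array(l)/4.5+[190,20]
P=ray(W,f([(118,122),(333,78),(400,490),(200,533)]),36)
print(P,P.mean(0),[np.linalg.norm(P[i]-P[(i+1)%4]).round(1) for i in range(4)])
m1=(P[0]+P[1])/2-(P[2]+P[3])/2;print("yaw",np.arctan2(-m1[0],m1[1]))
Q=ray(W,f([(408,130),(600,145)]),0);print("seat -y edge",Q,np.arctan2(*(Q[1]-Q[0])[::-1]))
yaw=-.09
R=np.array([[np.cos(yaw),np.sin(yaw)],[-np.sin(yaw),np.cos(yaw)]])
print("in reader",(P-[644,58])@R.T)
E
```

```text
[[ 511.9   -8.3]
 [ 578.2    3.7]
 [ 600.8 -119.8]
 [ 533.8 -133.6]] [556.2 -64.5] [np.float64(67.4), np.float64(125.5), np.float64(68.4), np.float64(127.2)]
yaw 0.17748218321165066
seat -y edge [[604.3  -3.9]
 [669.   -8.9]] -0.07604516217211303
in reader [[-125.6  -77.9]
 [ -60.7  -60. ]
 [ -27.  -180.9]
 [ -92.5 -200.7]]
```

```bash
python3 -m inch '[-1,1,-2,0,0,-8,0.3, -2,2,-4,0,0,-16,0.3, -3,4,-6,0,0,-24,0.3, -4,5,-8,0,0,-32,0.3, -4,5,-8,0,0,-32,0.3]'
python3 -m inch '[-1,1,-2,0,0,-8,0.3, -2,2,-4,0,0,-16,0.3, -3,4,-6,0,0,-24,0.3, -4,5,-8,0,0,-32,0.3, -4,5,-8,0,0,-32,0.3]'
python3 -m inch '[0,0,0,0,0,-8,0.3, 0,0,-1,0,0,-16,0.3, 0,0,-2,0,0,-24,0.3, 0,0,-3,0,0,-31,0.3, 0,0,-3,0,0,-31,0.3]'
python3 - <<'E'
from plant import bot
o=bot.get_obs();print(o['tool_pos'],o['tcp_rot'],o['joint_positions'])
E
```

```text
time: 1.2
tool_pos: [522.1, -109.3, 223.6]
tcp_rot: [-3.134, 0.002, 1.01]
contact_force: [-0.3, 1.1, -0.8]
grip_width: 59.8
time: 1.7
tool_pos: [480.2, -57.8, 142.1]
tcp_rot: [-3.13, 0.005, 0.455]
contact_force: [-0.2, -0.3, 0.4]
grip_width: 59.9
time: 2.2
tool_pos: [481.0, -58.4, 112.4]
tcp_rot: [-3.131, 0.005, -0.081]
contact_force: [0.0, 1.2, 0.7]
grip_width: 59.8
[481.01896961 -58.38853444 112.4230252 ] [-3.13060602  0.00513493 -0.08125519] [-0.28558918  0.40227571  1.78782684  0.01187085  0.95878073  1.35963505]
```

```bash
python3 -m inch '[0,0,-3,0,0,0,0.3, 0,0,-6,0,0,0,0.3, 0,0,-8.5,0,0,0,0.3, 0,0,-10,0,0,0,0.3, 0,0,-10,0,0,0,0.3]'
python3 -m inch '[0.5,0,0,0,0,0,0.3, 1,-0.1,0,0,0,0,0.3, 1.5,-0.1,0,0,0,0,0.3, 2,-0.2,0,0,0,0,0.3, 2.5,-0.2,0,0,0,0,0.3]'
python3 - <<'E'
from plant import bot
import cv2
for n in("side","wrist"): cv2.imwrite(f"pics/{n}2.png",cv2.cvtColor(bot.capture(n),cv2.COLOR_RGB2BGR))
E
```

```text
time: 2.7
tool_pos: [481.2, -58.7, 11.8]
tcp_rot: [-3.13, 0.007, -0.075]
contact_force: [0.6, 0.7, -0.4]
grip_width: 59.8
time: 3.2
tool_pos: [506.4, -60.6, 12.1]
tcp_rot: [-3.13, 0.007, -0.074]
contact_force: [-2.3, 0.8, 0.9]
grip_width: 59.9
```

View pics/side2.png

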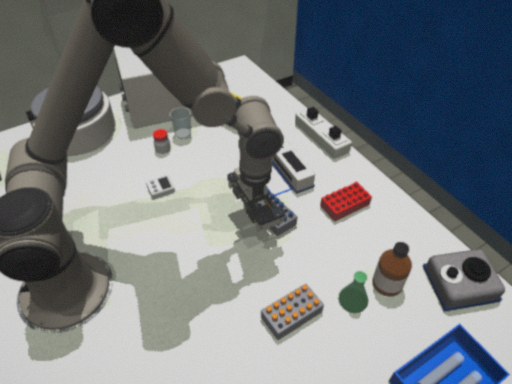

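View pics/wrist2.png

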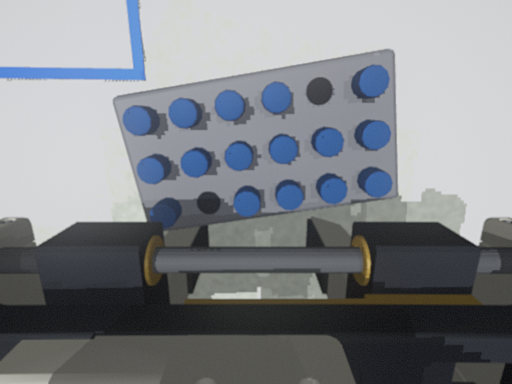

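```bash
python3 -m inch '[0.6,0,0,0,0,-0.6,0.3, 1.2,-0.1,0,0,0,-0.6,0.3, 1.8,-0.15,0,0,0,-0.6,0.3, 2.4,-0.2,0,0,0,-0.6,0.3, 3,-0.25,0,0,0,-0.6,0.3]'
python3 -m inch '[0.5,0,0,0,0,0,0.3, 1,-0.1,0,0,0,0,0.3, 1.5,-0.1,0,0,0,0,0.3, 2,-0.2,0,0,0,0,0.3, 2.5,-0.2,0,0,0,0,0.3]'
python3 - <<'E'
from plant import bot
import cv2,json
c=bot.calibration("wrist")
json.dump({k:(v.tolist() if hasattr(v,'tolist') else v) for k,v in c.items()},open('w3.json','w'))
for n in("wrist",): cv2.imwrite(f"pics/{n}3.png",cv2.cvtColor(bot.capture(n),cv2.COLOR_RGB2BGR))
E
```

```text
time: 3.8
tool_pos: [537.3, -63.4, 12.0]
tcp_rot: [-3.131, 0.006, -0.085]
contact_force: [-3.7, 0.2, 0.7]
grip_width: 59.6
time: 4.3
tool_pos: [562.7, -65.5, 12.0]
tcp_rot: [-3.131, 0.006, -0.085]
contact_force: [-3.3, 0.6, 1.4]
grip_width: 59.8
```

View pics/wrist3.png

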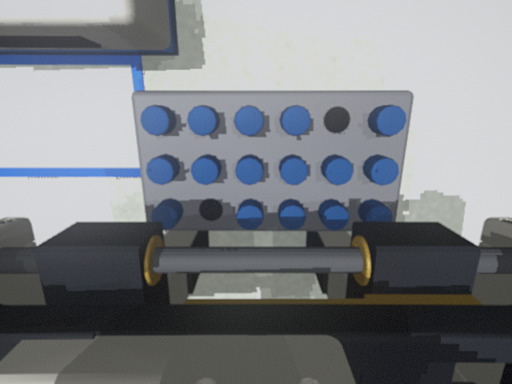

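The rack is now square to the jaws. Its far top corners are at (135,94) and (411,93), the seat's -x line is at y≈175, and its -y line is at x≈143.

```bash
python3 - <<'E'
from h import *
import json
W=json.load(open('w3.json'))
np.set_printoptions(precision=1,suppress=True)
yaw=-.085
R=np.array([[np.cos(yaw),np.sin(yaw)],[-np.sin(yaw),np.cos(yaw)]])
def p(n,uv,z):
    P=ray(W,uv,z);print(n,P.tolist(),((P-[644.6,58.3])@R.T).tolist(),np.arctan2(P[1,1]-P[0,1],P[1,0]-P[0,0])+np.pi/2)
p("rack+x",[(135,94),(411,93)],36)
p("seat -x",[(5,177),(135,177)],0)
p("seat +x/wall foot",[(5,56),(130,55)],0)
p("seat -y",[(144,175),(144,70)],0)
p("wall top edge",[(5,52),(165,50)],55)
p("wall end",[(172,52),(172,20)],55)
E
```

```text
rack+x [[647.4362159221051, -18.20131603937773], [637.3368858953019, -140.93979875323907]] [[9.320760722522998, -75.98433322775838], [9.6781053375165, -199.13709978506017]] -0.08209837121730423
seat -x [[609.0051929709844, 86.90850446127072], [602.4896881063199, 6.877701883737359]] [[-37.89509392681723, 25.48330181160028], [-37.592646006488096, -54.81171478408313]] -0.08123330932879869
seat +x/wall foot [[675.7736974137713, 64.06100182756052], [670.7914696841015, -4.5608107403353415]] [[30.572054513360072, 8.386777410582976], [31.433647124214133, -60.41026766714287]] -0.07247696838902384
seat -y [[603.2894510145187, 1.0676790053041003], [662.6235691767293, -10.737613757201714]] [[-36.302513023300904, -60.53286357107871], [23.81963165956547, -67.25820624101969]] 1.3743981034113602
wall top edge [[664.1149830076955, 18.600113435872203], [660.0360106474116, -40.40594067635944]] [[22.81495594376866, -37.899780214127276], [23.760187266843925, -97.03909856628151]] -0.06901823233640458
wall end [[659.15732846397, -42.87016765832528], [669.4772609933856, -44.65376770945482]] [[23.093884572761695, -99.56902696803618], [33.527982298018884, -100.47004928399873]] 1.3996563767402124
```

```bash
python3 -m inch '[0.5,0,0,0,0,0,0.3, 1,-0.1,0,0,0,0,0.3, 1.5,-0.1,0,0,0,0,0.3, 1.7,-0.15,0,0,0,0,0.3, 1.7,-0.15,0,0,0,0,0.3]'
python3 -m inch '[-1,0.1,0,0,0,0,0.3, -3,0.2,0,0,0,0,0.3, -3,0,3,0,0,0,0,-3,-1,7,0,0,0,-0.3,-3,-2,10,0,0,0,-0.4]'
```

```text
time: 4.85
tool_pos: [581.6, -67.3, 12.1]
tcp_rot: [-3.131, 0.003, -0.085]
contact_force: [0.3, -0.6, 0.1]
grip_width: 59.5
time: 5.35
tool_pos: [551.4, -87.4, 114.2]
tcp_rot: [-3.131, 0.002, -0.085]
contact_force: [-0.3, -0.3, 1.2]
grip_width: 40.4
```

```bash
python3 -m inch '[1,-1,0,0,0,8,-0.46, 2,-2,0,0,0,16,-0.46, 3,-4,0,0,0,24,-0.46, 4,-5,0,0,0,32,-0.46, 4,-5,0,0,0,32,-0.46]'
python3 -m inch '[0.5,-0.5,0,0,0,8,-0.46, 1,-1,0,0,0,16,-0.46, 1.5,-2,0,0,0,24,-0.46, 2.4,-2.7,0,0,0,32,-0.46, 2.4,-2.7,0,0,0,32,-0.46]'
python3 -m inch '[0,0,0,0,0,8,-0.46, 0,0,0,0,0,16,-0.46, 0,0,0,0,0,24,-0.46, 0,0,0,0,0,26,-0.46, 0,0,0,0,0,26,-0.46]'
python3 - <<'E'
from plant import bot
import cv2,json
o=bot.get_obs();print(o['tool_pos'],o['tcp_rot'])
c=bot.calibration("wrist")
json.dump({k:(v.tolist() if hasattr(v,'tolist') else v) for k,v in c.items()},open('w4.json','w'))
for n in("wrist",): cv2.imwrite(f"pics/{n}4.png",cv2.cvtColor(bot.capture(n),cv2.COLOR_RGB2BGR))
E
```

```text
time: 5.85
tool_pos: [591.8, -138.6, 114.3]
tcp_rot: [-3.132, 0.001, 0.474]
contact_force: [0.5, 0.7, -0.2]
grip_width: 24.7
time: 6.35
tool_pos: [615.8, -165.6, 114.2]
tcp_rot: [-3.133, 0.001, 1.03]
contact_force: [-0.6, 0.2, -0.3]
grip_width: 24.8
time: 6.85
tool_pos: [615.0, -164.6, 114.2]
tcp_rot: [-3.132, 0.0, 1.479]
contact_force: [-0.1, 0.3, -0.5]
grip_width: 25.0
[ 614.95533607 -164.62717797  114.21952113] [-3.13236535e+00  2.48066429e-04  1.47863457e+00]
```

View pics/wrist4.png

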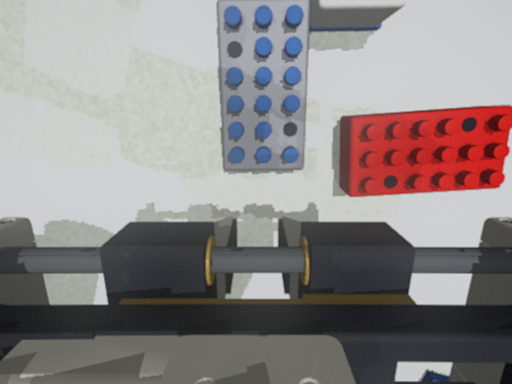

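```bash
python3 - <<'E'
from h import *
import json
W=json.load(open('w4.json'))
np.set_printoptions(precision=1,suppress=True)
yaw=-.085
R=np.array([[np.cos(yaw),np.sin(yaw)],[-np.sin(yaw),np.cos(yaw)]])
P=ray(W,[(224,169),(303,168),(309,28),(219,28)],36);print(P,(P-[644.6,58.3])@R.T)
P=ray(W,[(341,193)],48);print(P)
print((np.array([614.9,-164.6])-[644.6,58.3])@R.T)
E
python3 -m inch '[0,0,-3,0,0,0.4,-0.46, 0,0,-6,0,0,0.4,-0.46, 0,0,-8.5,0,0,0.4,-0.46, 0,0,-10.2,0,0,0.4,-0.46, 0,0,-10.2,0,0,0.4,-0.46]'
```

```text
[[ 589.5 -138.3]
 [ 656.8 -143.5]
 [ 666.2  -37.4]
 [ 599.1  -31.1]] [[ -38.2 -200.5]
 [  29.3 -200. ]
 [  29.7  -93.6]
 [ -37.7  -92.9]]
[[ 685.3 -164.8]]
[ -10.7 -224.6]
time: 7.4
tool_pos: [612.9, -163.7, 9.6]
tcp_rot: [-3.127, -0.001, 1.482]
contact_force: [0.3, -0.1, -0.6]
grip_width: 24.6
```

```bash
python3 -m inch '[0.4,0.6,0,0,0,0.2,-0.46, 0.45,1.2,0,0,0,0.2,-0.46, 0.5,1.8,0,0,0,0.2,-0.46, 0.55,2.4,0,0,0,0.2,-0.46, 0.6,3,0,0,0,0.2,-0.46]'
python3 -m inch '[0.05,0.6,0,0,0,0,-0.46, 0.1,1.2,0,0,0,0,-0.46, 0.15,1.8,0,0,0,0,-0.46, 0.2,2.4,0,0,0,0,-0.46, 0.25,3,0,0,0,0,-0.46]'
python3 -m inch '[0.05,0.6,0,0,0,0,-0.46, 0.1,1.2,0,0,0,0,-0.46, 0.15,1.8,0,0,0,0,-0.46, 0.2,2.4,0,0,0,0,-0.46, 0.25,3,0,0,0,0,-0.46]'
python3 - <<'E'
from plant import bot
import cv2,json
o=bot.get_obs();print(o['tool_pos'],o['tcp_rot'])
c=bot.calibration("wrist")
json.dump({k:(v.tolist() if hasattr(v,'tolist') else v) for k,v in c.items()},open('w5.json','w'))
for n in("wrist",): cv2.imwrite(f"pics/{n}5.png",cv2.cvtColor(bot.capture(n),cv2.COLOR_RGB2BGR))
E
```

```text
time: 7.9
tool_pos: [619.6, -133.8, 10.7]
tcp_rot: [-3.129, -0.0, 1.485]
contact_force: [-1.6, -5.3, 3.0]
grip_width: 24.8
time: 8.4
tool_pos: [622.4, -103.6, 11.0]
tcp_rot: [-3.13, 0.0, 1.485]
contact_force: [-0.8, -4.3, 4.7]
grip_width: 24.7
time: 8.9
tool_pos: [625.0, -73.2, 11.0]
tcp_rot: [-3.13, 0.0, 1.485]
contact_force: [-0.3, -4.1, 2.6]
grip_width: 24.6
[624.99576664 -73.16800595  11.01573167] [-3.12996185e+00  3.71482459e-04  1.48526866e+00]
```

View pics/wrist5.png

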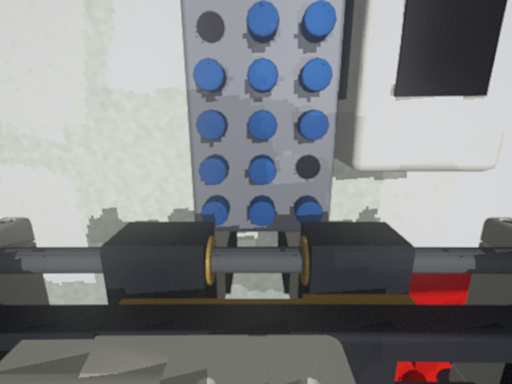

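```bash
python3 -m inch '[0.05,0.6,0,0,0,0,-0.46, 0.1,1.2,0,0,0,0,-0.46, 0.15,1.8,0,0,0,0,-0.46, 0.2,2.4,0,0,0,0,-0.46, 0.25,3,0,0,0,0,-0.46]'
python3 -m inch '[0.05,0.4,0,0,0,0,-0.46, 0.08,0.8,0,0,0,0,-0.46, 0.1,1.2,0,0,0,0,-0.46, 0.14,1.6,0,0,0,0,-0.46, 0.16,1.9,0,0,0,0,-0.46]'
python3 - <<'E'
from plant import bot
import cv2,json
o=bot.get_obs();print(o['tool_pos'],o['tcp_rot'])
for n in("wrist","scene"): cv2.imwrite(f"pics/{n}6.png",cv2.cvtColor(bot.capture(n),cv2.COLOR_RGB2BGR))
E
```

```text
time: 9.45
tool_pos: [627.5, -41.6, 10.9]
tcp_rot: [-3.13, -0.0, 1.486]
contact_force: [-0.1, -4.0, 2.6]
grip_width: 25.0
time: 9.95
tool_pos: [629.1, -22.3, 11.0]
tcp_rot: [-3.13, -0.0, 1.486]
contact_force: [0.3, -4.5, 2.6]
grip_width: 24.8
[629.11922145 -22.29631041  10.95281489] [-3.12972002e+00 -2.72476162e-04  1.48574363e+00]
```

View pics/wrist6.png

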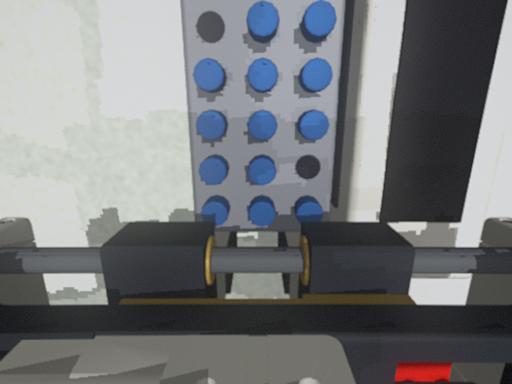

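View pics/scene6.png

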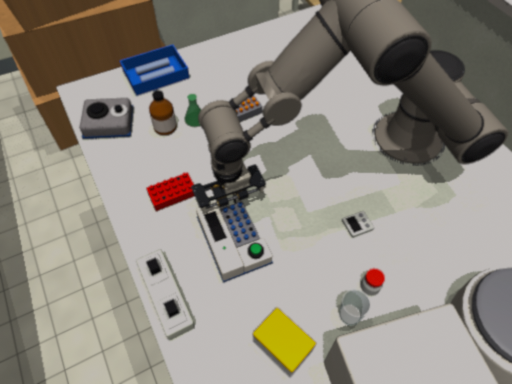

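```bash
python3 -m inch '[0,0.1,0,0,0,0,-0.46, 0,0.2,0,0,0,0,-0.46, 0.03,0.3,0,0,0,0,-0.46, 0.04,0.4,0,0,0,0,-0.46, 0.05,0.5,0,0,0,0,-0.46]'
python3 -m inch '[0,0.05,0,0,0,0,-0.46, 0,0.1,0,0,0,0,-0.46, 0,0.15,0,0,0,0,-0.46, 0,0.2,0,0,0,0,-0.46, 0,0.2,0,0,0,0,-0.46]'
```

```text
time: 10.55
tool_pos: [629.4, -17.3, 10.8]
tcp_rot: [-3.129, 0.0, 1.486]
contact_force: [-0.6, -9.4, 1.7]
grip_width: 24.5
time: 11.05
tool_pos: [629.5, -17.3, 10.8]
tcp_rot: [-3.13, 0.003, 1.486]
contact_force: [0.0, -11.4, 1.5]
grip_width: 25.0
```

```bash
python3 -m inch '[-0.1,-1,0,0,0,0,-0.46, -0.2,-2.5,0,0,0,0,-0.46, -0.2,-2.5,4,0,0,0,-0.46, -0.2,-2.5,8,0,0,0,-0.46, -0.2,-2.5,11,0,0,0,-0.46]'
python3 -m inch '[0,0,0,0,0,-8,0, -1,0,0,0,0,-16,0.3, -2,0,0,0,0,-24,0.3, -3,2,0,0,0,-32,0.3, -3,3,0,0,0,-32,0.3]'
python3 -m inch '[0,1,0,0,0,-8,0.3, -1,2,0,0,0,-16,0.3, -2,4,0,0,0,-24,0.3, -2,6,0,0,0,-32,0.3, -2.1,6.6,0,0,0,-32,0.3]'
python3 -m inch '[0,0,0,0,0,-8,0.3, 0,0,0,0,0,-16,0.3, 0,0,0,0,0,-24,0.3, 0,0,0,0,0,-26,0.3, 0,0,0,0,0,-26,0.3]'
python3 - <<'E'
from plant import bot
import cv2,json
o=bot.get_obs();print(o['tool_pos'],o['tcp_rot'])
c=bot.calibration("wrist")
json.dump({k:(v.tolist() if hasattr(v,'tolist') else v) for k,v in c.items()},open('w7.json','w'))
for n in("wrist",): cv2.imwrite(f"pics/{n}7.png",cv2.cvtColor(bot.capture(n),cv2.COLOR_RGB2BGR))
E
```

```text
time: 11.55
tool_pos: [627.8, -43.0, 122.9]
tcp_rot: [-3.131, 0.002, 1.486]
contact_force: [1.1, 0.2, -0.2]
grip_width: 24.5
time: 12.05
tool_pos: [596.6, -12.4, 122.7]
tcp_rot: [-3.129, 0.002, 0.925]
contact_force: [0.5, -0.7, -0.3]
grip_width: 58.1
time: 12.55
tool_pos: [575.8, 55.1, 122.7]
tcp_rot: [-3.128, 0.001, 0.371]
contact_force: [0.3, -0.3, 0.0]
grip_width: 59.9
time: 13.05
tool_pos: [576.2, 54.6, 122.5]
tcp_rot: [-3.128, 0.001, -0.077]
contact_force: [0.3, 0.3, 0.8]
grip_width: 59.7
[576.17426981  54.591461   122.54927912] [-3.12847407e+00  1.28238918e-03 -7.74230963e-02]
```

View pics/wrist7.png

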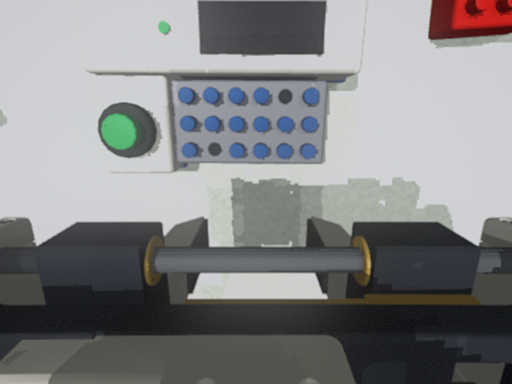

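```bash
python3 -m inch '[0,0,-3,0,0,-0.4,0.3, 0,0,-6,0,0,-0.4,0.3, 0,0,-9,0,0,-0.4,0.3, 0,0,-10.4,0,0,-0.4,0.3, 0,0,-10.4,0,0,-0.4,0.3]'
python3 -m inch '[0.3,0,0,0,0,0,0.3, 0.6,-0.05,0,0,0,0,0.3, 0.9,-0.1,0,0,0,0,0.3, 1.2,-0.1,0,0,0,0,0.3, 1.4,-0.1,0,0,0,0,0.3]'
```

```text
time: 13.6
tool_pos: [575.0, 54.5, 16.7]
tcp_rot: [-3.129, 0.005, -0.082]
contact_force: [-0.2, 0.4, 0.1]
grip_width: 59.7
time: 14.1
tool_pos: [589.6, 53.5, 17.3]
tcp_rot: [-3.129, 0.004, -0.082]
contact_force: [-0.0, -0.0, 0.8]
grip_width: 59.7
```

```bash
python3 -m inch '[0.1,0,0,0,0,0,0.3, 0.2,0,0,0,0,0,0.3, 0.3,0,0,0,0,0,0.3, 0.4,-0.05,0,0,0,0,0.3, 0.5,-0.05,0,0,0,0,0.3]'
python3 -m inch '[0.1,0,0,0,0,0,0.3, 0.2,0,0,0,0,0,0.3, 0.3,0,0,0,0,0,0.3, 0.4,-0.05,0,0,0,0,0.3, 0.4,-0.05,0,0,0,0,0.3]'
```

```text
time: 14.6
tool_pos: [594.0, 53.1, 17.2]
tcp_rot: [-3.129, 0.006, -0.082]
contact_force: [-3.3, 0.3, 2.0]
grip_width: 59.9
time: 15.1
tool_pos: [594.1, 53.1, 17.1]
tcp_rot: [-3.129, 0.014, -0.082]
contact_force: [-16.2, 1.3, 13.0]
grip_width: 59.6
```

```bash
python3 - <<'E'
from plant import bot
import cv2,json
o=bot.get_obs();print(o['contact_force'],o['moment'])
for n in("wrist","scene","side"): cv2.imwrite(f"pics/{n}8.png",cv2.cvtColor(bot.capture(n),cv2.COLOR_RGB2BGR))
a=cv2.imread("pics/scene8.png")[150:290,150:330]
c=cv2.imread("pics/side8.png")[100:230,200:360]
cv2.imwrite("pics/c8.png",cv2.resize(a,None,fx=4,fy=4,interpolation=2))
cv2.imwrite("pics/d8.png",cv2.resize(c,None,fx=4,fy=4,interpolation=2))
E
```

```text
[-16.20102111   1.25691699  13.01357922] [ 0.22489214  2.58796723 -0.1331991 ]
```

View pics/wrist8.png

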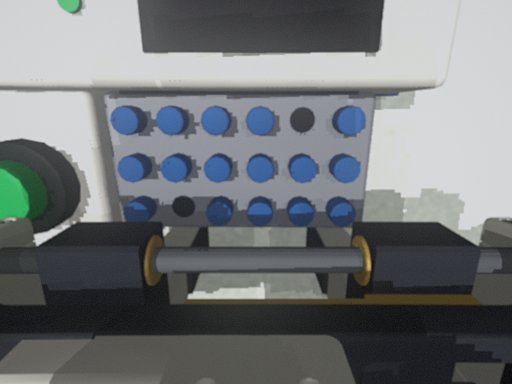

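View pics/c8.png

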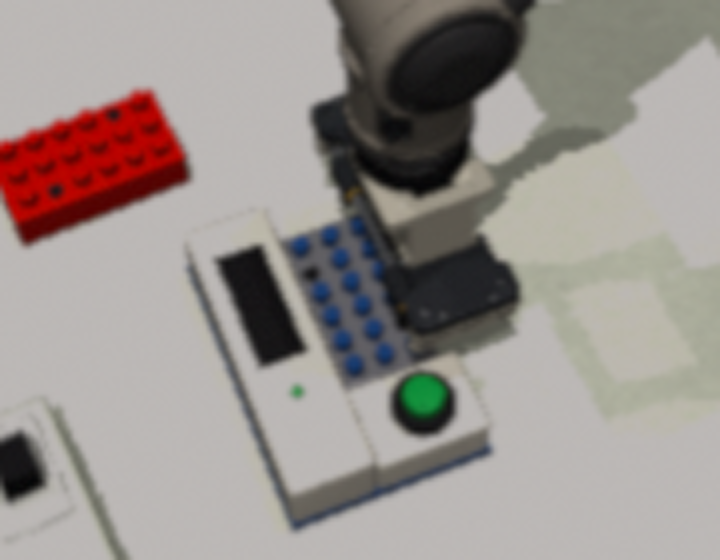

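View pics/d8.png

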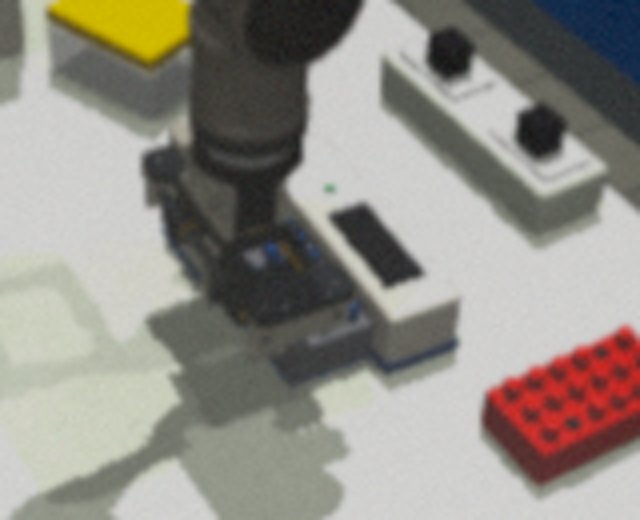

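```bash
python3 -m inch '[-1,0.05,0,0,0,0,0.3, -3,0.2,0,0,0,0,0.3, -3,0.5,4,0,0,0,0.3, -3,1.5,8,0,0,0,0.3, -3,2.5,11,0,0,0,0.3]'
python3 - <<'E'
from plant import bot
import cv2,json
o=bot.get_obs();print(o['tool_pos'],o['tcp_rot'])
c=bot.calibration("wrist")
json.dump({k:(v.tolist() if hasattr(v,'tolist') else v) for k,v in c.items()},open('w9.json','w'))
im=cv2.cvtColor(bot.capture("wrist"),cv2.COLOR_RGB2BGR)
cv2.imwrite("pics/wrist9.png",im)
cv2.imwrite("pics/c9.png",cv2.resize(im[40:220,120:380],None,fx=3,fy=3,interpolation=2))
E
```

```text
time: 15.75
tool_pos: [565.5, 78.1, 129.6]
tcp_rot: [-3.128, 0.01, -0.082]
contact_force: [0.6, -0.3, -0.4]
grip_width: 59.8
[565.54737952  78.09931735 129.60231329] [-3.1284199   0.00997914 -0.08224654]
```

View pics/wrist9.png

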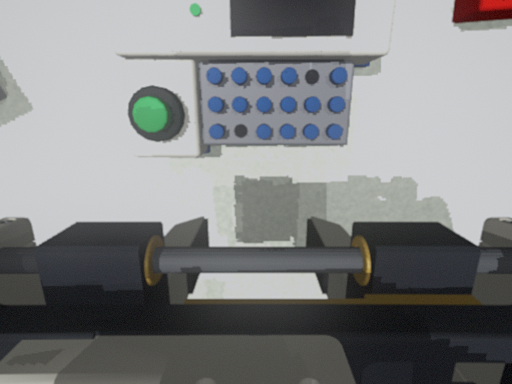

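View pics/c9.png

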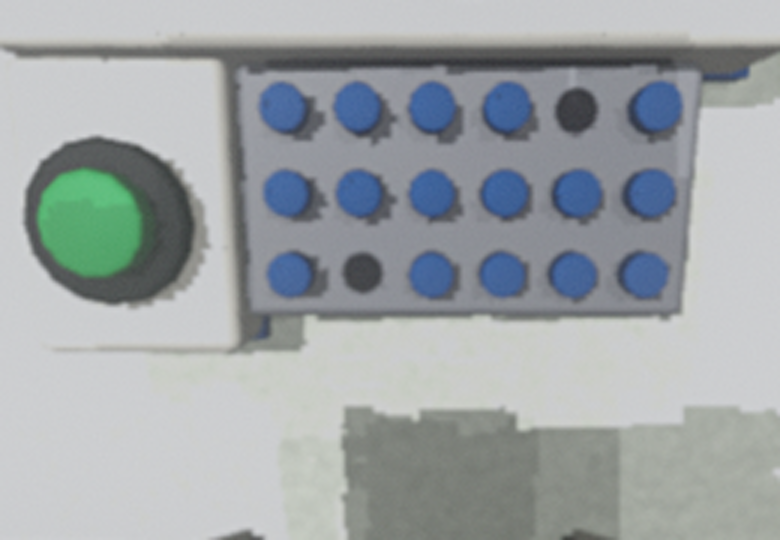

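```bash
python3 - <<'E'
from h import *
import json
W=json.load(open('w9.json'))
yaw=-.085
R=np.array([[np.cos(yaw),np.sin(yaw)],[-np.sin(yaw),np.cos(yaw)]])
f=lambda l:np.array(l)/3+[120,40]
def p(n,uv,z):
    P=(ray(W,f(uv),z)-[644.6,58.3])@R.T;e=P[-1]-P[0];print(n,P.round(1).tolist(),"dir",np.arctan2(e[1],e[0]).round(3))
p("rack -x",[(680,314),(252,312)],36)
p("rack +x",[(702,69),(240,67)],36)
p("rack +y",[(252,312),(240,67)],36)
p("rack -y",[(680,314),(702,69)],36)
for z in(52,55):p("backwall top",[(740,54),(10,50)],z)
for z in(42,45):p("sidewall top",[(243,348),(227,62)],z)
p("wall -x end",[(60,350),(240,350)],45)
for z in(55,59,63,67):p("btn",[(90,222)],z); 
for z in(55,59,63,67):print(z,ray(W,f([(90,222)]),z))
W0=dict(np.load('x.npy')) if 0 else None
E
```

```text
rack -x [[-36.6, -65.0], [-36.6, 61.3]] dir 1.571
rack +x [[29.7, -64.8], [30.1, 61.3]] dir 1.567
rack +y [[-36.6, 61.3], [30.1, 61.3]] dir -0.001
rack -y [[-36.6, -65.0], [29.7, -64.8]] dir 0.003
backwall top [[30.8, -69.1], [31.5, 116.7]] dir 1.567
backwall top [[30.4, -68.1], [31.0, 115.3]] dir 1.567
sidewall top [[-46.4, 63.3], [30.4, 63.5]] dir 0.002
sidewall top [[-45.9, 62.7], [30.0, 62.8]] dir 0.002
wall -x end [[-46.8, 115.8], [-46.5, 63.6]] dir -1.565
btn [[-10.7, 99.5]] dir 0.0
btn [[-10.6, 98.0]] dir 0.0
btn [[-10.6, 96.4]] dir 0.0
btn [[-10.5, 94.9]] dir 0.0
55 [[642.36551654 158.36717111]]
59 [[642.31449551 156.8308433 ]]
63 [[642.26347449 155.29451549]]
67 [[642.21245346 153.75818768]]
```

The rack reads square: both axes are within 0.004 rad of the reader, and the edges match the wall faces to about 1 mm. I'll give it one gentle confirming nudge towards the side wall.

```bash
python3 -m inch '[1,-1,0,0,0,8,0, 2,-2,0,0,0,16,-0.46, 3,-4,0,0,0,24,-0.46, 3,-6,0,0,0,32,-0.46, 3,-6,0,0,0,32,-0.46]'
python3 -m inch '[1,-1,0,0,0,8,-0.46, 2,-2,0,0,0,16,-0.46, 3,-4,0,0,0,24,-0.46, 3.2,-5.9,0,0,0,32,-0.46, 3.2,-5.9,0,0,0,32,-0.46]'
python3 -m inch '[0,0,0,0,0,8,-0.46, 0,0,-1,0,0,16,-0.46, 0,0,-2,0,0,24,-0.46, 0,0,-3,0,0,26,-0.46, 0,0,-3,0,0,26,-0.46]'
python3 - <<'E'
from plant import bot
o=bot.get_obs();print(o['tool_pos'],o['tcp_rot'])
E
```

```text
time: 16.3
tool_pos: [598.8, 17.5, 134.1]
tcp_rot: [-3.128, 0.001, 0.477]
contact_force: [-0.3, 0.4, 0.2]
grip_width: 26.2
time: 16.8
tool_pos: [631.4, -42.9, 133.7]
tcp_rot: [-3.129, 0.002, 1.033]
contact_force: [-0.8, 0.3, -0.3]
grip_width: 24.5
time: 17.3
tool_pos: [630.5, -41.4, 102.3]
tcp_rot: [-3.127, 0.001, 1.482]
contact_force: [-0.4, 0.6, 0.2]
grip_width: 24.8
[630.4674411  -41.37602132 102.26605379] [-3.12677707e+00  8.50575552e-04  1.48247170e+00]
```

```bash
python3 -m inch '[-0.3,0,-3,0,0,0.2,-0.46, -0.3,0,-6,0,0,0.2,-0.46, -0.3,0,-8,0,0,0.2,-0.46, -0.3,0,-8.8,0,0,0.2,-0.46, -0.3,0,-8.8,0,0,0.2,-0.46]'
python3 -m inch '[0,0.5,0,0,0,0,-0.46, 0.1,1,0,0,0,0,-0.46, 0.15,1.5,0,0,0,0,-0.46, 0.2,1.9,0,0,0,0,-0.46, 0.2,2.0,0,0,0,0,-0.46]'
python3 -m inch '[0,0.1,0,0,0,0,-0.46, 0,0.2,0,0,0,0,-0.46, 0.02,0.3,0,0,0,0,-0.46, 0.04,0.4,0,0,0,0,-0.46, 0.04,0.5,0,0,0,0,-0.46]'
```

```text
time: 17.8
tool_pos: [627.1, -40.7, 13.7]
tcp_rot: [-3.125, 0.001, 1.484]
contact_force: [0.2, -0.5, -0.7]
grip_width: 24.7
time: 18.3
tool_pos: [629.3, -20.0, 14.1]
tcp_rot: [-3.126, 0.001, 1.484]
contact_force: [0.2, -0.4, 0.7]
grip_width: 24.9
time: 18.8
tool_pos: [629.4, -17.4, 14.2]
tcp_rot: [-3.126, 0.004, 1.485]
contact_force: [-2.3, -12.4, 1.9]
grip_width: 24.8
```

```bash
python3 -m inch '[-0.1,-1,0,0,0,0,-0.46, -0.2,-2.5,0,0,0,0,-0.46, -0.2,-2.5,4,0,0,0,-0.46, -0.2,-2.5,8,0,0,0,-1, -0.2,-2.5,11.5,0,0,0,-1]'
python3 -m inch '[0.2,3,0,0,0,0,-1, 0.5,6,0,0,0,0,-1, 0.8,9,0,0,0,0,-1, 1,11,0,0,0,0,-1, 1,11,0,0,0,0,-1]'
python3 - <<'E'
from plant import bot
import cv2,json
o=bot.get_obs();print(o['tool_pos'],o['tcp_rot'])
c=bot.calibration("wrist")
json.dump({k:(v.tolist() if hasattr(v,'tolist') else v) for k,v in c.items()},open('w10.json','w'))
im=cv2.cvtColor(bot.capture("wrist"),cv2.COLOR_RGB2BGR)
cv2.imwrite("pics/wrist10.png",im)
sc=cv2.cvtColor(bot.capture("scene"),cv2.COLOR_RGB2BGR);cv2.imwrite("pics/scene10.png",sc)
from h import ray
h=cv2.cvtColor(im,cv2.COLOR_BGR2HSV)
m=cv2.inRange(h,(50,120,80),(80,255,255))
cs,_=cv2.findContours(m,0,2)
for q in cs:
    if cv2.contourArea(q)>50:
        (u,v),r=cv2.minEnclosingCircle(q);print(u,v,r,cv2.contourArea(q),[ray(c,[(u,v)],z).round(1).tolist() for z in(57,61,65)],
          "diam",[(ray(c,[(u+r,v)],z)-ray(c,[(u-r,v)],z)).round(1).tolist() for z in (57,65)])
E
```

```text
time: 19.3
tool_pos: [627.6, -43.5, 131.0]
tcp_rot: [-3.126, 0.004, 1.484]
contact_force: [-0.6, 0.7, -0.6]
grip_width: 13.6
time: 19.8
tool_pos: [637.6, 68.4, 130.9]
tcp_rot: [-3.126, 0.003, 1.486]
contact_force: [-1.0, -0.6, -1.1]
grip_width: 0.7
[637.6194289   68.38523863 130.89090716] [-3.12633399e+00  2.56440807e-03  1.48609082e+00]
253.0 89.90277862548828 18.34429359436035 945.0 [[[642.0, 155.6]], [[642.1, 155.3]], [[642.2, 155.1]]] diam [[[28.4, -2.4]], [[27.5, -2.3]]]
```

View pics/wrist10.png

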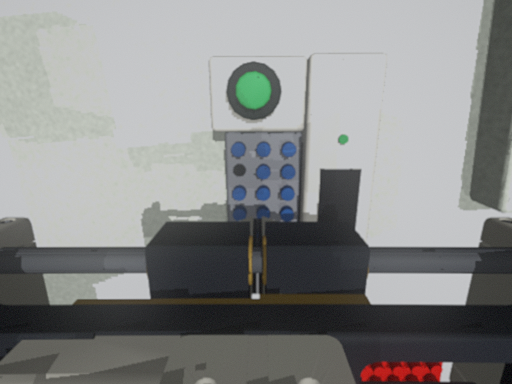

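The button centre is at pixel (253,90), giving (642, 155). Its diameter checks out at about 28 mm at z≈61. The rack sits flush behind it.

```bash
python3 -m inch '[0.1,3,0,0,0,0,-1, 0.3,6,0,0,0,0,-1, 0.45,8.7,0,0,0,0,-1, 0.45,8.7,-3,0,0,0,-1, 0.45,8.7,-5.5,0,0,0,-1]'
python3 -m inch '[0,0,-0.3,0,0,0,-1, 0,0,-0.6,0,0,0,-1, 0,0,-0.8,0,0,0,-1, 0,0,-1,0,0,0,-1, 0,0,-1,0,0,0,-1]'
```

```text
time: 20.4
tool_pos: [642.5, 152.1, 75.4]
tcp_rot: [-3.127, 0.004, 1.484]
contact_force: [-0.3, -0.2, 0.4]
grip_width: 0.5
time: 20.9
tool_pos: [643.4, 151.7, 66.5]
tcp_rot: [-3.13, 0.004, 1.484]
contact_force: [0.5, -1.0, 2.2]
grip_width: 0.3
```

```bash
python3 -m inch '[-0.05,0,0.5,0,0,0,-1, -0.1,0.35,0.5,0,0,0,-1, -0.1,0.35,0.2,0,0,0,-1, -0.1,0.35,0,0,0,0,-1, -0.1,0.35,0,0,0,0,-1]'
python3 -m inch '[0,0,-0.15,0,0,0,-1, 0,0,-0.3,0,0,0,-1, 0,0,-0.45,0,0,0,-1, 0,0,-0.6,0,0,0,-1, 0,0,-0.6,0,0,0,-1]'
```

```text
time: 21.4
tool_pos: [642.2, 155.5, 66.2]
tcp_rot: [-3.129, 0.003, 1.484]
contact_force: [-0.1, 1.0, 1.3]
grip_width: 0.4
time: 21.9
tool_pos: [642.3, 155.6, 61.2]
tcp_rot: [-3.13, 0.003, 1.484]
contact_force: [-2.7, -0.6, 9.2]
grip_width: 0.5
```

```bash
python3 -m inch '[0,0,-0.15,0,0,0,-1, 0,0,-0.3,0,0,0,-1, 0,0,-0.4,0,0,0,-1, 0,0,-0.4,0,0,0,-1, 0,0,-0.4,0,0,0,-1]'
python3 - <<'E'
from plant import bot
import cv2
for n in("scene","side"):
    im=cv2.cvtColor(bot.capture(n),cv2.COLOR_RGB2BGR);cv2.imwrite(f"pics/{n}11.png",im)
    b=im[200:290,190:300] if n=="scene" else im[100:200,210:330]
    cv2.imwrite(f"pics/{n}11c.png",cv2.resize(b,None,fx=5,fy=5,interpolation=2))
E
```

```text
time: 22.4
tool_pos: [642.4, 155.6, 60.9]
tcp_rot: [-3.132, 0.003, 1.484]
contact_force: [-9.3, -1.4, 23.6]
grip_width: 0.5
```

View pics/scene11c.png

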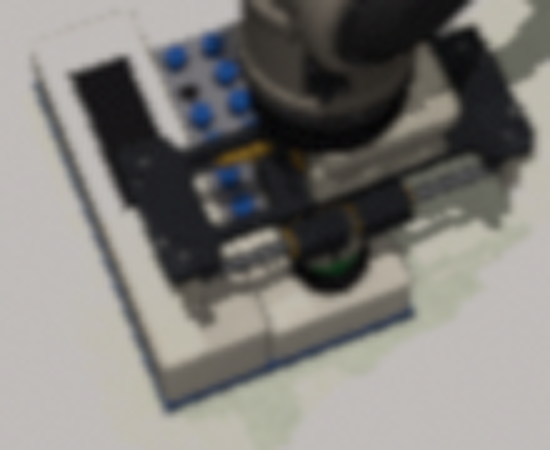

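View pics/side11c.png

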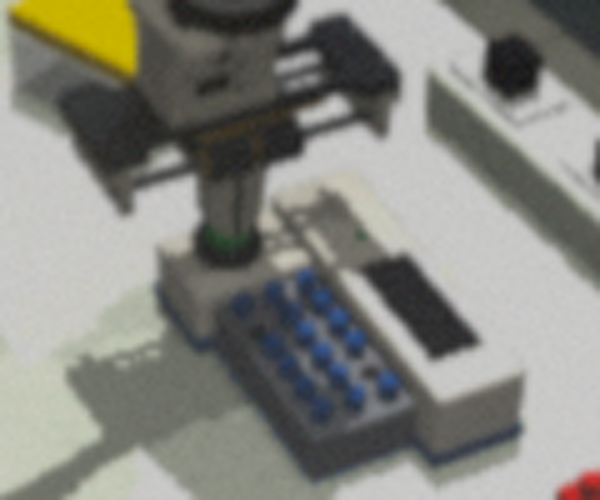

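```bash
python3 -m inch '[0,0,0.1,0,0,0,-1, 0,0,0.2,0,0,0,-1, 0,0,0.3,0,0,0,-1, 0,0,0.3,0,0,0,-1, 0,0,0.3,0,0,0,-1]'
python3 -m inch '[0,0,0.1,0,0,0,-1, 0,0,0.2,0,0,0,-1, 0,0,0.2,0,0,0,-1, 0,0,0.2,0,0,0,-1, 0,0,0.2,0,0,0,-1]'
python3 -m inch '[0,0,1,0,0,0,-1, 0,0,3,0,0,0,-1, 0,0,6,0,0,0,-1, 0,-3,8,0,0,0,-1, 0,-6,8,0,0,0,-1]'
python3 -m inch '[0,-3,0,0,0,0,-1, 0,-6,0,0,0,0,-1, 0,-6,0,0,0,0,-1, 0,-6,0,0,0,0,-1, 0,-6,0,0,0,0,-1]'
python3 - <<'E'
from plant import bot
import cv2,json
o=bot.get_obs();print(o['tool_pos'],o['tcp_rot'])
c=bot.calibration("wrist")
json.dump({k:(v.tolist() if hasattr(v,'tolist') else v) for k,v in c.items()},open('w12.json','w'))
im=cv2.cvtColor(bot.capture("wrist"),cv2.COLOR_RGB2BGR)
cv2.imwrite("pics/wrist12.png",im)
cv2.imwrite("pics/side12.png",cv2.cvtColor(bot.capture("side"),cv2.COLOR_RGB2BGR))
E
```

```text
time: 23.0
tool_pos: [642.5, 155.5, 63.6]
tcp_rot: [-3.132, 0.003, 1.484]
contact_force: [-0.6, 0.3, 3.3]
grip_width: 0.4
time: 23.5
tool_pos: [642.4, 155.6, 65.5]
tcp_rot: [-3.132, 0.003, 1.484]
contact_force: [-0.1, 1.5, 1.6]
grip_width: 0.4
time: 24.0
tool_pos: [644.1, 95.7, 149.6]
tcp_rot: [-3.138, 0.002, 1.486]
contact_force: [0.7, -0.5, -0.2]
grip_width: 0.4
time: 24.5
tool_pos: [644.0, 36.4, 149.7]
tcp_rot: [-3.138, 0.002, 1.487]
contact_force: [0.1, 1.5, 0.8]
grip_width: 0.1
[644.00841414  36.44436212 149.66555305] [-3.13784329e+00  2.14527795e-03  1.48654055e+00]
```

View pics/wrist12.png

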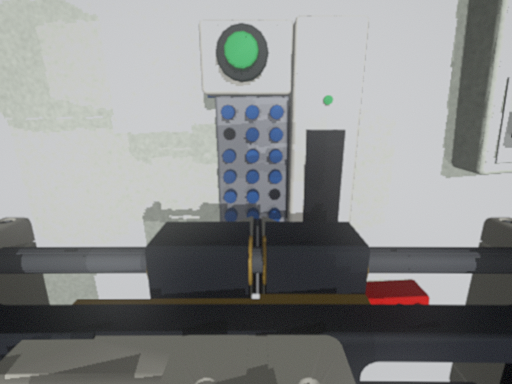

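View pics/side12.png

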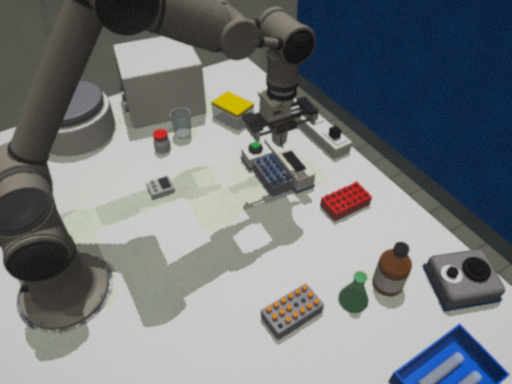

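```bash
python3 - <<'E'
import cv2
a=cv2.imread("pics/wrist12.png")[60:220,190:330]
cv2.imwrite("pics/c12.png",cv2.resize(a,None,fx=5,fy=3.7,interpolation=2))
E
```

```text
(no output)
```

View pics/c12.png

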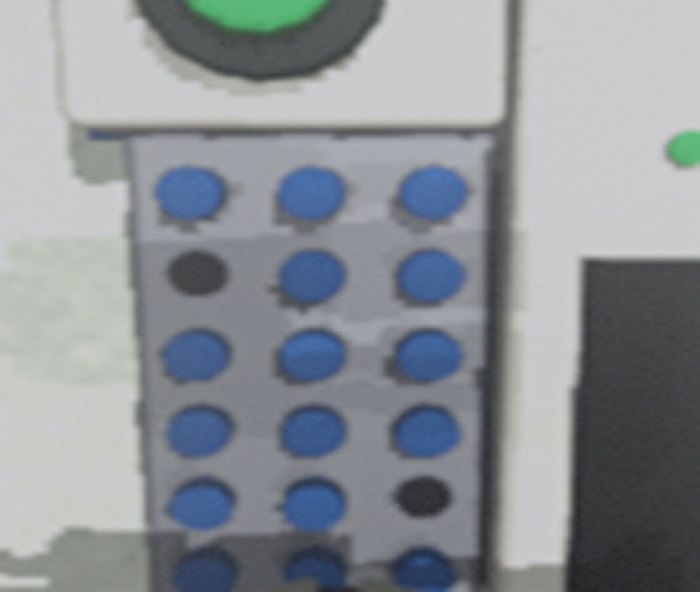

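```bash
python3 - <<'E'
from h import *
import json
W=json.load(open('w12.json'))
yaw=-.083
R=np.array([[np.cos(yaw),np.sin(yaw)],[-np.sin(yaw),np.cos(yaw)]])
f=lambda l:np.array(l,float)/[5,3.7]+[190,60]
def p(n,uv,z):
    P=(ray(W,f(uv),z)-[644.6,58.3])@R.T;e=P[-1]-P[0];print(n,P.round(1).tolist(),"dir",np.arctan2(e[1],e[0]).round(3)-1.571)
p("rack +x",[(477,570),(495,135)],36)
p("rack -x",[(150,580),(130,140)],36)
p("back wall top",[(499,570),(515,150)],55)
p("rack +y",[(130,137),(492,135)],36)
p("side wall top",[(80,125),(500,124)],45)
E
```

```text
rack +x [[31.2, -52.3], [31.4, 62.5]] dir -0.0020000000000000018
rack -x [[-36.2, -55.3], [-35.6, 61.4]] dir -0.004999999999999893
back wall top [[33.4, -45.1], [33.0, 58.3]] dir 0.0040000000000000036
rack +y [[-35.6, 62.1], [30.9, 62.5]] dir -1.565
side wall top [[-43.0, 64.4], [31.3, 64.6]] dir -1.569
```

```bash
python3 - <<'E'
from plant import bot
o=bot.get_obs();print(o['time'],o['contact_force']);print(bot.close_job())
E
```

```text
24.6 [ 0.68530381 -0.05796553  0.29680854]
the job is handed in; nothing more can be done
None
```

The blue-cap rack is docked in the reader's corner and the start button was pressed. I handed the job in at 24.6 s of the 64 s allowed. I only slid the rack, with the fingertips:

1. I pushed it towards the back wall, which squared it up.
2. I pushed it along to the side wall.
3. I pressed it against the back wall at about 16 N, then nudged it against the side wall again at about 12 N. Both times it stopped firmly.

**Button:** I pressed with shut fingers until it stopped hard at 24 N, about 6 mm below its top by the force readings. It then sprang back, and I lifted clear.

**Last checks:**
- **Rack fit:** the final wrist picture puts the rack within about 0.005 rad of square. Both faces are within about 1 mm of the walls, allowing about 1.7 mm for the rack's edges reading short in the pictures. That is as fine as the calibration allows.
- **Calibration offset:** the wall faces measured 1–4 mm off their stated positions, varying from picture to picture. I therefore relied on the firm stops and on rack-to-wall comparisons.
- **Robot and loose things:** the force reading at hand-in was close to zero. I did not touch anything else on the bench, and the last side view shows nothing out of place.

No check failed.

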